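# Make up a blood-smear kit and a urine kit from the bench stock

### The job

Make up two collection kits from the stock on the bench. The smear kit goes in the three-compartment tray: the slide mailer lying lengthways in the long compartment, the small dropper bottle in the larger of the two short compartments and the cover-slip box in the smaller one; the urine kit goes in the two-compartment tray: the specimen cup in the square compartment and the slim universal container in the narrow one. Set each item down without dropping it, bottles and containers upright and everything flat on the tray floor, and leave the large brown bottle and the slide carton where they stand.

Things in the scene. Friction and masses are not known exactly. Their poses are not given: they have to be found in the camera images.
- smear_tray: Smear kit tray: shallow white plastic, three compartments, 130 mm (x) by 128 mm (y). Origin under its centre, z up. Floor 3 mm thick; rim, dividers 4 mm wide, 9 mm high over the bench. Fixed. Compartments, centre (x, y), inner size, mm: long (0, 32), 122 x 60, for the slide mailer; larger short (-26, -32), 70 x 60, for the dropper bottle; smaller short (37, -32), 48 x 60, for the cover-slip box.
- urine_tray: Urine kit tray: shallow white plastic, two compartments, 152 mm (x) by 94 mm (y). Origin under its centre, z up. Floor 3 mm thick; rim, dividers 4 mm wide, 9 mm high over the bench. Fixed. Compartments, centre (x, y), inner size, mm: square (-29, 0), 86 x 86, for the specimen cup; narrow (45, 0), 54 x 86, for the universal container.
- specimen_cup: Wide specimen cup of frosted plastic with a white screw lid and a white label: 70 mm high, body tapering from 49 mm across at the foot to 56 mm, lid 62 mm across and the top 14 mm of the height; about 60 g. Origin at the centre of its underside, z up through the top; it starts standing upright on the bench.
- universal: Slim universal container of frosted plastic with a white screw cap: 88 mm high, body 28 mm across, cap 30 mm across and the top 15 mm of the height; about 45 g. Origin at the centre of its underside, z up through the top; it starts standing upright on the bench.
- dropper_bottle: Small brown glass dropper bottle with a black nozzle cap and a white label: 66 mm high, body 34 mm across with straight sides up to 36 mm, then a shoulder, a 19 mm wide black collar from 44 to 55 mm and a nozzle; about 60 g. Origin at the centre of its underside, z up through the top; it starts standing upright on the bench.
- slide_mailer: Slide mailer: flat oblong frosted plastic box with a white hinged lid, 86 mm long (its x), 32 mm wide (its y), 22 mm high; about 50 g. Origin at the centre of its underside, z up; it starts lying flat on the bench.
- coverslip_box: Cover-slip box: little square frosted plastic box with a lid, 30 mm (x) by 30 mm (y), 22 mm high; about 30 g. Origin at the centre of its underside, z up; it starts lying flat on the bench.
- stain_bottle: Large brown glass stain bottle, to be left alone: 50 mm across, 104 mm high, with a black screw cap 28 mm across. Loose, upright. Origin at the centre of its underside, z up.
- slide_carton: Carton of slides, to be left alone: cardboard box 82 mm (x) by 62 mm (y) by 32 mm high. Loose, flat. Origin at the centre of its underside, z up.
Not all that is in view belongs to the job. Leave any pink or yellow look-alike of the specimen_cup alone.

How it is judged (in metres and radians):
At the end, for the whole second after the job is handed in: Each item in its own compartment: flat on the tray floor (within 3 mm, tilt under 0.1 rad), at rest, centred within (x, y, mm) mailer 18, 14 and 0.4 rad; dropper 19, 14; cover slips 10, 15; cup 19, 19; universal 14, 30. Large bottle and carton upright within 20 mm of their start (x of slide_mailer in the frame of smear_tray between -0.018 and 0.018 m and y of slide_mailer in the frame of smear_tray between 0.018 and 0.046 m and z of slide_mailer in the frame of smear_tray between 0 and 0.006 m and angle between each of slide_mailer, dropper_bottle, coverslip_box, specimen_cup, universal's own z axis and vertical below 0.1 rad and linear speed of each of slide_mailer, dropper_bottle, coverslip_box, specimen_cup, universal, stain_bottle, slide_carton below 0.01 m/s and angular speed of each of slide_mailer, dropper_bottle, coverslip_box, specimen_cup, universal below 0.1 rad/s and angle between the x axis of slide_mailer and the x axis of smear_tray, either way round below 0.4 rad and x of dropper_bottle in the frame of smear_tray between -0.045 and -0.007 m and y of dropper_bottle in the frame of smear_tray between -0.046 and -0.018 m and z of dropper_bottle in the frame of smear_tray between 0 and 0.006 m and x of coverslip_box in the frame of smear_tray between 0.027 and 0.047 m and y of coverslip_box in the frame of smear_tray between -0.047 and -0.017 m and z of coverslip_box in the frame of smear_tray between 0 and 0.006 m and x of specimen_cup in the frame of urine_tray between -0.048 and -0.01 m and y of specimen_cup in the frame of urine_tray between -0.019 and 0.019 m and z of specimen_cup in the frame of urine_tray between 0 and 0.006 m and x of universal in the frame of urine_tray between 0.031 and 0.059 m and y of universal in the frame of urine_tray between -0.03 and 0.03 m and z of universal in the frame of urine_tray between 0 and 0.006 m and distance of each of stain_bottle, slide_carton from where it was at the start of the episode below 0.02 m and angle between each of stain_bottle, slide_carton's own z axis and vertical below 0.15 rad); the robot touches nothing.
It fails at once if the large brown stain bottle or the slide carton is shifted by more than 20 mm or tipped (distance of any of stain_bottle, slide_carton from where it was at the start of the episode above 0.02 m or angle between any of stain_bottle, slide_carton's own z axis and vertical above 0.15 rad).
It fails at once if a kit item is dropped (falls free, faster than 0.6 m/s: a drop of about 20 mm) ((contact force between specimen_cup and anything else below 0.005 N and linear speed of specimen_cup above 0.6 m/s) or (contact force between universal and anything else below 0.005 N and linear speed of universal above 0.6 m/s) or (contact force between dropper_bottle and anything else below 0.005 N and linear speed of dropper_bottle above 0.6 m/s) or (contact force between slide_mailer and anything else below 0.005 N and linear speed of slide_mailer above 0.6 m/s) or (contact force between coverslip_box and anything else below 0.005 N and linear speed of coverslip_box above 0.6 m/s)).
It also fails if it takes over 136 s, if anything falls off the work surface, if the arm or the gripper's body presses on something with over 40 N, if the wrist force passes 120 N, or if a joint passes its speed limit or range.

### The arm

A 6-joint arm with a two-finger parallel gripper is mounted at the origin on the work surface. World frame = base frame: x ahead of the robot, y to its left, z up, the work surface at z = 0. Lengths are in mm, angles in rad, forces in N, time in s.
With the tool pointing down it reaches from about 350 to 975 mm from the base axis. Payload 7.1 kg.
Tool frame: the origin (TCP) lies midway between the tips of the shut fingers; the grasp point (between the pads) lies ctrl.grip_point_offset behind it (ctrl.grip_point_offset is the distance from the TCP to the grasp point, in mm); z points along the fingers, y is the line along which they close (so a half turn about z gives the same grasp; the last joint's range is limited). The gripper opens to 88 mm and grips with 3 to 60 N. Pads are 20 mm wide; open, the fingers measure 115 mm over their backs; the gripper's body (75 mm by 178 mm) begins 61 mm behind the grasp point.
Start: joints at [-0.019, 0.423, 1.63, -0, 1.089, -0.019], TCP at [624.984, 0.026, 222.675] pointing down, gripper open.
Joint ranges: [-3, 3], [-0.9, 2.11], [0.09, 2.58], [-1.31, 4.45], [0.11, 2.69], [-2.54, 2.54]. Speed limits (rad/s): [2.39, 2.39, 3.01, 3.14, 3.14, 3.14].

### API

Orientations are given as a rotation vector (axis times angle).
In Python, from workcell import ctrl gives the robot as it stands.
- The arm moves only by the tool apply_moves, never from a script. Its argument "targets" is a list of rows, each an object of numbers: "tx", "ty", "tz": the shift along the world's x, y, z in m; "spin": the turn about the world's z in degrees. In form: [{"tx": .., "ty": .., "tz": .., "spin": ..}, ...]. A call has exactly 8 rows; each row is the pose to reach, as a shift and turn from the pose commanded when the call began; what a row does not reach only later rows make up. A row lasts 1/10 s, in which the tool goes at most 50 mm and 8.59 degrees, less where a joint would pass 70% of its speed; a pose out of reach is approached as far as the arm can. A call with a gripper value outside its range is refused whole. "gripper" is the closure, from -1 (fully open) to 1 (shut), set as the call begins (left out, the last holds). The fingers move at their own pace and stop on an object; the grip force is fixed at half the most. Time passes only in rows, so rows that repeat a pose let the fingers close, or fill a call up. It gives the time, the measured TCP pose, the force, the opening and the grip force at its end, in the units of the state.
- ctrl.get_obs(): the state, without advancing time (a new reading comes with each control period).
- ctrl.get_image(name): name is "scene" or "side" or "wrist"; returns the picture (384x512x3 uint8, red, green, blue); there is no depth.
- ctrl.get_calibration(name): a dict with "fov_y" (degrees; the focal length in pixels is half the picture's height over the tangent of half this angle, whatever the lens; pixels are square), "cx", "cy" (the principal point, pixels), "dist" ([k1, k2, p1, p2, k3] as OpenCV has them; the pictures are not rectified), "rvec" (rotation vector, rad) and "tvec" (3), from world to camera coordinates, as OpenCV has them. Camera axes: x right, y down, z forward; pixel columns grow to the right and rows downward; lengths in mm; the calibration is good to about 2 mm. A picture is of the moment at which its call begins: read the wrist's pose just before it. get_calibration takes no time and is no camera call; for the wrist camera it gives the pose at the moment of the call.
- ctrl.close_job(): hands the job in; it is judged then, once.
Trained networks look in the newest picture that a camera, given by its name, has taken for a name from the list of things; names that differ only in an ending like _2 or _b are one class to them, and where a whole thing is asked for, a point or a joint stands for the part that bears it (a point fixed in the world has none). Each returns a list of dicts, best first, with "score" (0 to 1); they miss things now and then, are a little off and sometimes report something else, mostly with a low value. They report only what shows in the picture. A call takes as long as a camera call. They do not tell look-alikes from the thing itself.
- ctrl.outline_of(name, camera): "pixels" (384x512 bool, what is visible of it) and "box" ([left, top, right, bottom] in pixels, round what is visible of it).
- ctrl.pinpoint(name, camera): "uv" ([column, row] in pixels: a listed point, or the origin of a listed thing).
The state is a dict: "t": time; "qpos": joint angles; "qvel": joint speeds; "joint_torque": joint torques, N m; "ee_pos": TCP position; "orientation": TCP orientation; "ft_force": force on the tool from outside, world axes, zero at the start; "moment": the same for the moment, N m; "width": finger opening in mm; "grasp_force": force on a finger pad.
Only numpy, scipy, OpenCV 4.12 (cv2) and the standard library are available. Lean on these libraries where they do the work, as an engineer would, in place of code of your own. Each camera call takes 0.05 s, during which the arm holds its last target. There are 200 camera calls.

## Working session

There is one attempt and no reset: what is moved stays moved. The work goes in short steps, Python scripts to look and compute and a tool call to move; the robot and the scene stay as the last step left them, time stands still between calls to the robot, and variables do not carry over. Pictures are saved under pics/ and viewed, at most 14 in all, crops included, and the job is handed in when it is done.

Besides the shell and the picture viewer there is one more tool, called after "Request:" as a command line: name --argument value ..., lists and objects as JSON in quotes. apply_moves: Moves the arm, as the interface text tells. Its arguments: {"type":"object","properties":{"targets":{"type":"array"},"gripper":{"type":"number"}},"required":["targets"]}

```bash
mkdir -p pics; ls
cat > h.py <<'E'
import numpy as np, cv2
from workcell import ctrl
def K(c):
    f=192/np.tan(np.radians(c['fov_y'])/2)
    return np.array([[f,0,c['cx']],[0,f,c['cy']],[0,0,1.]]),np.array(c['dist'],float)
def ray(c,uv):
    k,d=K(c);p=cv2.undistortPointsIter(np.array([[uv]],float),k,d,None,None,(3,100,1e-9))[0,0]
    R=cv2.Rodrigues(np.array(c['rvec'],float))[0];t=np.array(c['tvec'],float).ravel()
    return -R.T@t, R.T@np.array([p[0],p[1],1.])
def onplane(c,uv,z):
    o,d=ray(c,uv);return o+d*(z-o[2])/d[2]
def proj(c,P):
    k,d=K(c);return cv2.projectPoints(np.array(P,float).reshape(-1,1,3),np.array(c['rvec'],float),np.array(c['tvec'],float),k,d)[0][:,0]
def snap(n,fn=None):
    c=ctrl.get_calibration(n);im=ctrl.get_image(n)
    if fn: cv2.imwrite('pics/'+fn,cv2.cvtColor(im,cv2.COLOR_RGB2BGR))
    return c,im
E
python3 - <<'E'
from h import *
print(ctrl.grip_point_offset,ctrl.get_obs()['orientation'])
names="smear_tray urine_tray specimen_cup universal dropper_bottle slide_mailer coverslip_box stain_bottle slide_carton".split()
for cam in ['scene','side','wrist']:
    c,im=snap(cam,cam+'0.png')
    print(cam,[np.round(c[k],3).tolist() for k in('fov_y','dist')],np.round(ray(c,(256,192))[0]))
    for n in names:
        for r in ctrl.pinpoint(n,cam)[:3]:
            print(n,np.round(r['uv']),round(r['score'],2),np.round(onplane(c,r['uv'],0)))
cv2.imwrite('pics/all0.png',cv2.resize(np.hstack([cv2.imread('pics/%s0.png'%c) for c in('scene','side')]),None,fx=.78,fy=.78))
E
```

```text
pics
18.700000000000003 [-2.22065467e+00 -2.22063803e+00  1.69658705e-03]
scene [53.44, [-0.109, 0.0, 0.0, 0.0, 0.0]] [1032.  254.  745.]
smear_tray [128. 145.] 0.82 [ 507. -319.    0.]
smear_tray [250. 164.] 0.73 [450.  13.   0.]
urine_tray [179. 202.] 0.97 [ 620. -102.    0.]
specimen_cup [223. 239.] 0.97 [673.  36.   0.]
specimen_cup [408. 242.] 0.65 [532. 426.   0.]
universal [300. 174.] 0.76 [434. 140.  -0.]
dropper_bottle [348. 195.] 0.56 [455. 269.   0.]
slide_mailer [262. 212.] 0.65 [574.  92.   0.]
slide_mailer [264. 255.] 0.34 [676. 136.   0.]
coverslip_box [364. 241.] 0.63 [565. 331.   0.]
stain_bottle [310. 225.] 0.71 [569. 208.   0.]
stain_bottle [364. 242.] 0.31 [566. 333.   0.]
slide_carton [250. 168.] 0.78 [460.  18.  -0.]
slide_carton [312. 221.] 0.25 [557. 209.   0.]
side [54.934, [-0.085, 0.0, 0.0, 0.0, 0.0]] [ 137. -730.  564.]
smear_tray [320. 297.] 0.57 [ 496. -315.    0.]
urine_tray [308. 230.] 0.78 [ 605. -113.    0.]
specimen_cup [282. 179.] 0.91 [685. 152.   0.]
specimen_cup [296. 192.] 0.81 [680.  62.   0.]
specimen_cup [206. 156.] 0.65 [533. 431.   0.]
uni
[... 244 characters left out ...]
164.] 0.59 [565. 342.   0.]
stain_bottle [236. 184.] 0.69 [544. 194.   0.]
stain_bottle [261. 196.] 0.33 [577.  93.   0.]
slide_carton [232. 226.] 0.67 [440.  -4.   0.]
wrist [70.134, [-0.01, 0.0, 0.0, 0.0, 0.0]] [625.  67. 385.]
urine_tray [242. 238.] 0.69 [ 609. -109.    0.]
urine_tray [293.  62.] 0.57 [678. 139.   0.]
specimen_cup [292.  63.] 0.98 [676. 137.   0.]
specimen_cup [286. 142.] 0.66 [672.  34.   0.]
slide_mailer [216. 101.] 0.96 [575.  89.   0.]
slide_mailer [125. 152.] 0.48 [446.  21.   0.]
coverslip_box [125. 153.] 0.59 [446.  20.   0.]
coverslip_box [214. 104.] 0.31 [573.  86.   0.]
stain_bottle [199.   6.] 0.57 [558. 203.   0.]
slide_carton [130. 153.] 0.98 [452.  20.   0.]
```

View pics/all0.png

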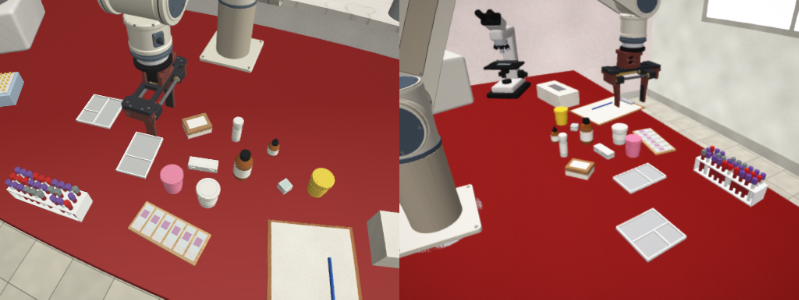

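View pics/wrist0.png

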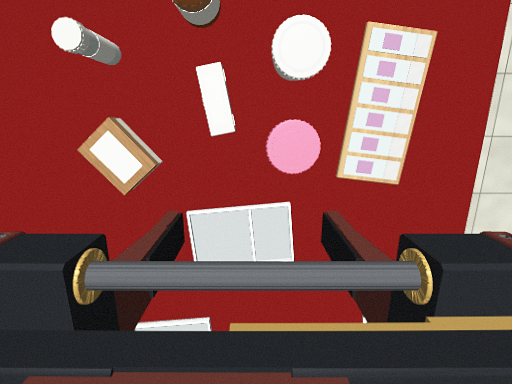

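View pics/scene0.png

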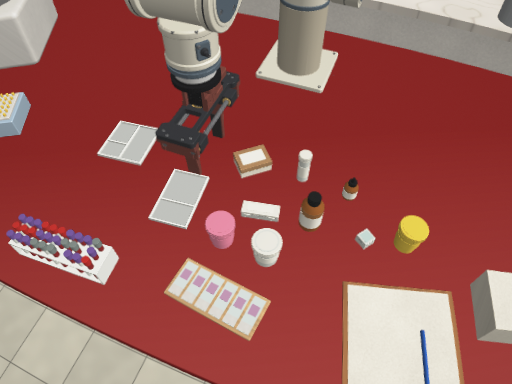

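The pictures show two frosted/white-lidded candidates. The white-lid cup (scene 266,245; wrist 302,45) is the real one; the pink (220,228) and yellow (411,234) ones are look-alikes. The smear tray is at scene (129,142) and the urine tray at (180,198). I'll take a better view from above.

Request:
apply_moves --targets '[{"tx":-0.03,"ty":0.04,"tz":0.02,"spin":0},{"tx":-0.06,"ty":0.08,"tz":0.05,"spin":0},{"tx":-0.06,"ty":0.12,"tz":0.08,"spin":0},{"tx":-0.06,"ty":0.12,"tz":0.08,"spin":0},{"tx":-0.06,"ty":0.12,"tz":0.08,"spin":0},{"tx":-0.06,"ty":0.12,"tz":0.08,"spin":0},{"tx":-0.06,"ty":0.12,"tz":0.08,"spin":0},{"tx":-0.06,"ty":0.12,"tz":0.08,"spin":0}]'

```text
t: 2.3
ee_pos: [564.8, 118.8, 301.4]
orientation: [-2.222, -2.219, 0.003]
ft_force: [0.6, -0.1, 0.1]
width: 87.6
grasp_force: 0.0
```

```bash
cat >> h.py <<'E'
def outl(n,cam,c,z,minscore=.3):
    for r in ctrl.outline_of(n,cam)[:3]:
        if r['score']<minscore: continue
        p=np.argwhere(r['pixels'])[:,::-1].astype(float)
        if len(p)<20: continue
        w=np.array([onplane(c,q,z)[:2] for q in p[::max(1,len(p)//1500)]],np.float32)
        hull=cv2.convexHull(w);rc=cv2.minAreaRect(hull);ci=cv2.minEnclosingCircle(w)
        print(n,cam,round(r['score'],2),'px',np.round(p.mean(0)),'rect',np.round(rc[0],1),np.round(rc[1],1),round(rc[2],1),'circ',np.round(ci[0],1),round(ci[1],1))
E
python3 - <<'E'
from h import *
print(ctrl.get_obs()['ee_pos'])
c,im=snap('wrist','wrist1.png')
for n,z in [('specimen_cup',63),('universal',80),('dropper_bottle',0),('slide_mailer',22),('coverslip_box',22),('stain_bottle',50),('slide_carton',32)]:
    outl(n,'wrist',c,z)
    for r in ctrl.pinpoint(n,'wrist')[:2]: print('   pin',np.round(r['uv']),round(r['score'],2),np.round(onplane(c,r['uv'],0)))
E
```

```text
[564.75754174 118.81916357 301.36636555]
specimen_cup wrist 0.9 px [316. 212.] rect [662.1  42.7] [63.7 65.8] 52.0 circ [664.2  39.9] 38.9
specimen_cup wrist 0.6 px [329. 149.] rect [676. 140.] [61.2 68. ] 90.0 circ [675.5 142.6] 34.9
   pin [313. 205.] 0.97 [672.  36.   0.]
   pin [321. 146.] 0.9 [680. 140.   0.]
universal wrist 0.94 px [169. 144.] rect [447.9 152.7] [48.8 29.5] 25.6 circ [448.4 152.3] 24.6
universal wrist 0.3 px [261. 176.] rect [577.3 104.2] [29.6 76.3] 10.9 circ [576.1 104. ] 39.0
dropper_bottle wrist 0.79 px [177.  61.] rect [445.3 272.9] [34.2 45.1] 45.6 circ [446.1 273.6] 22.7
   pin [181.  63.] 0.98 [453. 270.   0.]
slide_mailer wrist 0.66 px [261. 176.] rect [578.2  92.1] [34.4 89.4] 10.9 circ [577.1  92. ] 45.7
   pin [258. 177.] 0.58 [574.  88.   0.]
coverslip_box wrist 0.95 px [251.  16.] rect [562.2 329. ] [36.1 34.8] 53.6 circ [561.8 328.2] 21.9
   pin [251.  18.] 0.63 [562. 333.  -0.]
stain_bottle wrist 0.63 px [250. 105.] rect [560.1 204. ] [50.1 50.9] 89.9 circ [559.9 204.1] 26.5
   pin [248. 103.] 0.96 [558. 209.   0.]
slide_carton wrist 0.86 px [189. 216.] rect [453.  23.] [74.5 84.9] 42.6 circ [451.7  22.2] 51.8
   pin [189. 216.] 0.73 [450.  15.   0.]
```

View pics/wrist1.png

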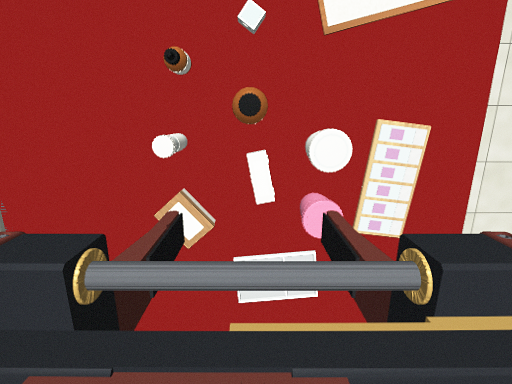

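The wrist picture shows all the items: cover-slip box (251,16), dropper (177,61), stain bottle (250,105), universal (169,145), mailer (261,177), real cup (329,150), pink cup (318,215), and the carton (187,218). Next I'll get the tray poses from the fixed cameras.

```bash
cat > tr.py <<'E'
from h import *
from scipy.optimize import least_squares
dims={'smear_tray':(130,128),'urine_tray':(152,94)}
comps={'smear_tray':[(0,32,122,60),(-26,-32,70,60),(37,-32,48,60)],'urine_tray':[(-29,0,86,86),(45,0,54,86)]}
def T(p,pts,z):
    a=p[2];pts=np.array(pts,float);R=np.array([[np.cos(a),-np.sin(a)],[np.sin(a),np.cos(a)]])
    return np.c_[pts@R.T+p[:2],np.full(len(pts),z)]
def rectpts(cx,cy,w,h): return [(cx+i*w/2,cy+j*h/2) for i,j in((-1,-1),(1,-1),(1,1),(-1,1))]
E
python3 - <<'E'
from tr import *
ims=[]
for cam in('scene','side'):
    c,im=snap(cam);im=np.ascontiguousarray(im[...,::-1])
    for n in dims:
        outl(n,cam,c,9)
    crop=[80,150,240,270] if cam=='scene' else [250,190,410,310]
    a,b,e,d=crop[0],crop[1]-60 if cam=='scene' else crop[1]-10,crop[2],crop[3]+ (0 if cam=='scene' else 60)
    ims.append(cv2.resize(im[b:d,a:e],(400,450)))
cv2.imwrite('pics/tr.png',np.hstack(ims))
E
```

```text
smear_tray scene 0.6 px [129. 143.] rect [ 501.  -316.9] [140.5 138. ] 5.7 circ [ 502.5 -316.9] 92.0
urine_tray scene 0.64 px [179. 198.] rect [ 612.1 -103.2] [156.1  96.1] 4.4 circ [ 611.1 -103.1] 87.0
smear_tray side 0.82 px [322. 300.] rect [ 493.8 -324.7] [134.6 131.6] 4.5 circ [ 492.4 -325.1] 89.6
urine_tray side 0.91 px [307. 228.] rect [ 605.6 -110.4] [166.8 110.5] 2.3 circ [ 602.9 -111.7] 89.2
```

View pics/tr.png

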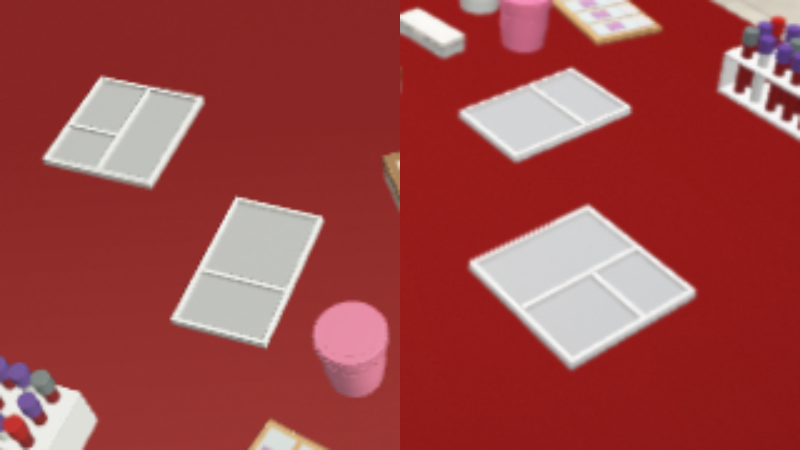

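Both trays lie nearly parallel to the world axes (about 4–5° yaw). The long compartment is on the +y side, and the larger short and the square compartments are on the −x side. I'll start with the mailer at (577, 91), with its long axis at about 101°.

Request:
apply_moves --targets '[{"tx":0.012,"ty":-0.029,"tz":-0.04,"spin":6},{"tx":0.012,"ty":-0.029,"tz":-0.085,"spin":11},{"tx":0.012,"ty":-0.029,"tz":-0.13,"spin":11},{"tx":0.012,"ty":-0.029,"tz":-0.175,"spin":11},{"tx":0.012,"ty":-0.029,"tz":-0.215,"spin":11},{"tx":0.012,"ty":-0.029,"tz":-0.25,"spin":11},{"tx":0.012,"ty":-0.029,"tz":-0.275,"spin":11},{"tx":0.012,"ty":-0.029,"tz":-0.292,"spin":11}]'

```text
t: 4.15
ee_pos: [576.1, 90.9, 8.6]
orientation: [-1.997, -2.423, 0.003]
ft_force: [-0.1, -0.6, -1.1]
width: 87.8
grasp_force: 0.0
```

Request:
apply_moves --gripper 1 --targets '[{"tx":0,"ty":0,"tz":0,"spin":0},{"tx":0,"ty":0,"tz":0,"spin":0},{"tx":0,"ty":0,"tz":0,"spin":0},{"tx":0,"ty":0,"tz":0,"spin":0},{"tx":0,"ty":0,"tz":0,"spin":0},{"tx":0,"ty":0,"tz":0,"spin":0},{"tx":0,"ty":0,"tz":0,"spin":0},{"tx":0,"ty":0,"tz":0,"spin":0}]'

```text
t: 4.95
ee_pos: [577.1, 91.0, 10.9]
orientation: [1.998, 2.424, 0.0]
ft_force: [-0.2, 0.3, 2.1]
width: 32.0
grasp_force: 30.0
```

Request:
apply_moves --targets '[{"tx":0,"ty":0,"tz":0.02,"spin":0},{"tx":0,"ty":0,"tz":0.06,"spin":0},{"tx":0,"ty":-0.02,"tz":0.1,"spin":0},{"tx":0,"ty":-0.05,"tz":0.13,"spin":0},{"tx":-0.005,"ty":-0.09,"tz":0.16,"spin":0},{"tx":-0.01,"ty":-0.13,"tz":0.18,"spin":-5},{"tx":-0.015,"ty":-0.17,"tz":0.2,"spin":-10},{"tx":-0.02,"ty":-0.21,"tz":0.22,"spin":-11}]'

```text
t: 5.75
ee_pos: [556.4, -120.4, 231.6]
orientation: [2.224, 2.219, 0.0]
ft_force: [0.5, 0.0, 0.1]
width: 31.9
grasp_force: 30.0
```

Request:
apply_moves --targets '[{"tx":-0.005,"ty":-0.04,"tz":0.02,"spin":0},{"tx":-0.01,"ty":-0.08,"tz":0.04,"spin":0},{"tx":-0.015,"ty":-0.12,"tz":0.06,"spin":0},{"tx":-0.02,"ty":-0.16,"tz":0.08,"spin":0},{"tx":-0.02,"ty":-0.2,"tz":0.08,"spin":0},{"tx":-0.02,"ty":-0.24,"tz":0.08,"spin":0},{"tx":-0.02,"ty":-0.27,"tz":0.08,"spin":0},{"tx":-0.02,"ty":-0.28,"tz":0.08,"spin":0}]'

```text
t: 6.55
ee_pos: [536.3, -401.6, 310.1]
orientation: [-2.224, -2.219, 0.001]
ft_force: [0.5, 1.0, -1.0]
width: 32.0
grasp_force: 30.0
```

Run:
```python
from tr import *
o=ctrl.get_obs();print(np.round(o['ee_pos'],1),o['width'])
init={'smear_tray':(498,-320,.09),'urine_tray':(609,-107,.07)}
c,im=snap('wrist');im=np.ascontiguousarray(im[...,::-1])
for n in dims:
    outl(n,'wrist',c,9)
    w,h=dims[n]
    m=ctrl.outline_of(n,'wrist')
    if m:
        cnt=max(cv2.findContours(m[0]['pixels'].astype(np.uint8),0,1)[0],key=len)[:,0]
        W=np.array([onplane(c,q+0.,9)[:2] for q in cnt])
        def f(p):
            a=p[2];R=np.array([[np.cos(a),-np.sin(a)],[np.sin(a),np.cos(a)]])
            q=np.abs((W-p[:2])@R)-[w/2,h/2]
            return np.where((q>0).all(1),np.hypot(*q.T),q.max(1))/3
        s=least_squares(f,init[n],loss='soft_l1',x_scale=[10,10,.1])
        print(n,np.round(s.x,3),'res',np.round(np.median(np.abs(s.fun))*3,1))
        for k in comps[n]:
            cv2.polylines(im,[np.int32(proj(c,T(s.x,rectpts(*k),9)))],True,(0,255,0),1)
            print('  comp',np.round(T(s.x,[k[:2]],0)[0,:2],1))
cv2.imwrite('pics/tr2.png',im)
```

```text
[ 536.3 -401.6  310.1] 31.981451855482568
smear_tray wrist 0.91 px [228. 107.] rect [ 495.5 -319.3] [131.3 129.2] 5.5 circ [ 495.2 -318.5] 89.2
smear_tray [ 4.95733e+02 -3.19831e+02  9.50000e-02] res 0.6
  comp [ 492.7 -288. ]
  comp [ 472.9 -354.1]
  comp [ 535.6 -348.2]
```

View pics/tr2.png

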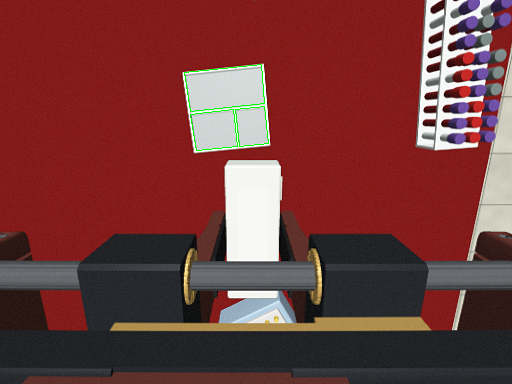

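Overlay fits: smear tray at (495.7, −319.8), yaw 5.4°. The mailer is held at (252,228). I'll place it at (493, −288).

Request:
apply_moves --targets '[{"tx":-0.01,"ty":0.02,"tz":-0.01,"spin":-8},{"tx":-0.02,"ty":0.045,"tz":-0.03,"spin":-16},{"tx":-0.03,"ty":0.07,"tz":-0.05,"spin":-24},{"tx":-0.04,"ty":0.09,"tz":-0.08,"spin":-32},{"tx":-0.044,"ty":0.111,"tz":-0.11,"spin":-40},{"tx":-0.044,"ty":0.111,"tz":-0.14,"spin":-48},{"tx":-0.044,"ty":0.111,"tz":-0.17,"spin":-56},{"tx":-0.044,"ty":0.111,"tz":-0.2,"spin":-64}]'

```text
t: 7.6
ee_pos: [493.3, -286.3, 110.3]
orientation: [3.062, 0.701, 0.001]
ft_force: [-0.2, 0.1, -0.8]
width: 32.1
grasp_force: 30.0
```

Request:
apply_moves --targets '[{"tx":0,"ty":0,"tz":-0.01,"spin":-8},{"tx":0,"ty":0,"tz":-0.03,"spin":-16},{"tx":0,"ty":0,"tz":-0.05,"spin":-20.5},{"tx":0,"ty":0,"tz":-0.07,"spin":-20.5},{"tx":0,"ty":0,"tz":-0.085,"spin":-20.5},{"tx":0,"ty":0,"tz":-0.092,"spin":-20.5},{"tx":0,"ty":0,"tz":-0.096,"spin":-20.5},{"tx":0,"ty":0,"tz":-0.096,"spin":-20.5}]'

```text
t: 8.4
ee_pos: [493.2, -287.8, 14.7]
orientation: [-3.138, -0.151, -0.0]
ft_force: [0.5, 0.2, -1.2]
width: 31.8
grasp_force: 30.0
```

Request:
apply_moves --gripper -0.3 --targets '[{"tx":0,"ty":0,"tz":-0.001,"spin":0},{"tx":0,"ty":0,"tz":-0.001,"spin":0},{"tx":0,"ty":0,"tz":-0.001,"spin":0},{"tx":0,"ty":0,"tz":-0.001,"spin":0},{"tx":0,"ty":0,"tz":-0.001,"spin":0},{"tx":0,"ty":0,"tz":-0.001,"spin":0},{"tx":0,"ty":0,"tz":0.01,"spin":0},{"tx":0,"ty":0,"tz":0.05,"spin":0}]'

```text
t: 9.2
ee_pos: [490.6, -286.6, 62.6]
orientation: [-3.134, -0.151, 0.009]
ft_force: [-0.4, -0.7, -0.5]
width: 56.9
grasp_force: 0.0
```

Request:
apply_moves --gripper -1 --targets '[{"tx":0,"ty":0.0,"tz":0.04,"spin":0},{"tx":0,"ty":0.03,"tz":0.075,"spin":0},{"tx":-0.005,"ty":0.065,"tz":0.105,"spin":0},{"tx":-0.01,"ty":0.11,"tz":0.12,"spin":0},{"tx":-0.015,"ty":0.155,"tz":0.12,"spin":0},{"tx":-0.02,"ty":0.2,"tz":0.12,"spin":0},{"tx":-0.025,"ty":0.245,"tz":0.12,"spin":0},{"tx":-0.03,"ty":0.29,"tz":0.12,"spin":0}]'

```text
t: 10.0
ee_pos: [462.6, 3.6, 185.7]
orientation: [3.138, 0.15, 0.002]
ft_force: [1.1, 0.5, 0.2]
width: 87.7
grasp_force: 0.0
```

Request:
apply_moves --targets '[{"tx":0,"ty":0.045,"tz":0,"spin":0},{"tx":0,"ty":0.09,"tz":0,"spin":0},{"tx":-0.004,"ty":0.135,"tz":0,"spin":0},{"tx":-0.008,"ty":0.18,"tz":0,"spin":0},{"tx":-0.011,"ty":0.225,"tz":0,"spin":0},{"tx":-0.011,"ty":0.258,"tz":0,"spin":0},{"tx":-0.011,"ty":0.268,"tz":0,"spin":0},{"tx":-0.011,"ty":0.268,"tz":0,"spin":0}]'

```text
t: 10.8
ee_pos: [451.8, 270.8, 185.1]
orientation: [-3.138, -0.154, -0.001]
ft_force: [-1.0, -0.8, 0.3]
width: 87.6
grasp_force: 0.0
```

```bash
cat > v.py <<'E'
import sys
from h import *
o=ctrl.get_obs();print(np.round(o['ee_pos'],1),o['width'])
c,im=snap('wrist','v_%d.png'%(o['t']*100)); print('cam',np.round(ray(c,(256,192))[0]),o['t'])
for a in sys.argv[1:]:
    n,z=a.split(':')
    for cam in ('wrist','scene','side'):
        if cam!='wrist': c,_=snap(cam)
        outl(n,cam,c,float(z))
        for r in ctrl.pinpoint(n,cam)[:2]: print('   pin',np.round(r['uv']),round(r['score'],2),np.round(onplane(c,r['uv'],0)))
E
python3 v.py dropper_bottle:0
```

```text
[451.8 270.8 185.1] 87.6273630522336
cam [519. 278. 347.] 10.8
dropper_bottle wrist 0.74 px [253. 175.] rect [447.2 269.7] [42.3 36.5] 5.6 circ [446.9 269.8] 22.0
   pin [254. 169.] 0.74 [455. 269.   0.]
dropper_bottle scene 0.7 px [350. 189.] rect [432.2 269.8] [35.8 72.4] 87.9 circ [432.2 269.7] 36.3
   pin [345. 198.] 0.59 [464. 265.  -0.]
dropper_bottle side 0.52 px [199. 172.] rect [471.8 331.9] [141.8  27.8] 72.1 circ [474.4 331.1] 71.0
   pin [200. 179.] 0.75 [453. 276.   0.]
```

Request:
apply_moves --targets '[{"tx":0,"ty":0,"tz":-0.04,"spin":0},{"tx":0,"ty":0,"tz":-0.08,"spin":0},{"tx":0,"ty":0,"tz":-0.115,"spin":0},{"tx":0,"ty":0,"tz":-0.14,"spin":0},{"tx":0,"ty":0,"tz":-0.158,"spin":0},{"tx":0,"ty":0,"tz":-0.17,"spin":0},{"tx":0,"ty":0,"tz":-0.174,"spin":0},{"tx":0,"ty":0,"tz":-0.174,"spin":0}]'

```text
t: 12.05
ee_pos: [452.1, 269.9, 10.6]
orientation: [3.138, 0.15, -0.0]
ft_force: [-0.2, 0.2, 0.4]
width: 88.1
grasp_force: 0.0
```

Request:
apply_moves --gripper 1 --targets '[{"tx":0,"ty":0,"tz":0,"spin":0},{"tx":0,"ty":0,"tz":0,"spin":0},{"tx":0,"ty":0,"tz":0,"spin":0},{"tx":0,"ty":0,"tz":0,"spin":0},{"tx":0,"ty":0,"tz":0,"spin":0},{"tx":0,"ty":0,"tz":0,"spin":0},{"tx":0,"ty":0,"tz":0,"spin":0},{"tx":0,"ty":0,"tz":0.01,"spin":0}]'

```text
t: 12.85
ee_pos: [451.1, 269.5, 20.0]
orientation: [3.137, 0.151, -0.004]
ft_force: [-0.3, -0.0, -0.8]
width: 33.5
grasp_force: 30.0
```

Request:
apply_moves --targets '[{"tx":0,"ty":0,"tz":0.04,"spin":0},{"tx":0,"ty":0,"tz":0.085,"spin":0},{"tx":0,"ty":-0.01,"tz":0.125,"spin":0},{"tx":0,"ty":-0.04,"tz":0.15,"spin":0},{"tx":0,"ty":-0.08,"tz":0.16,"spin":0},{"tx":0,"ty":-0.125,"tz":0.16,"spin":0},{"tx":0,"ty":-0.17,"tz":0.16,"spin":0},{"tx":0,"ty":-0.215,"tz":0.16,"spin":0}]'

```text
t: 13.65
ee_pos: [451.6, 53.5, 181.6]
orientation: [-3.138, -0.152, -0.002]
ft_force: [0.5, -0.4, -0.7]
width: 33.7
grasp_force: 30.0
```

Request:
apply_moves --targets '[{"tx":0,"ty":-0.045,"tz":0,"spin":0},{"tx":0.005,"ty":-0.09,"tz":0,"spin":0},{"tx":0.01,"ty":-0.135,"tz":0,"spin":0},{"tx":0.015,"ty":-0.18,"tz":0,"spin":0},{"tx":0.021,"ty":-0.225,"tz":0,"spin":0},{"tx":0.021,"ty":-0.27,"tz":0,"spin":0},{"tx":0.021,"ty":-0.315,"tz":0,"spin":0},{"tx":0.021,"ty":-0.36,"tz":-0.01,"spin":0}]'

```text
t: 14.45
ee_pos: [473.3, -307.3, 172.3]
orientation: [3.136, 0.15, 0.004]
ft_force: [1.3, -0.5, -1.4]
width: 33.4
grasp_force: 30.0
```

Request:
apply_moves --targets '[{"tx":0,"ty":-0.035,"tz":-0.02,"spin":0},{"tx":0,"ty":-0.049,"tz":-0.05,"spin":0},{"tx":0,"ty":-0.049,"tz":-0.085,"spin":0},{"tx":0,"ty":-0.049,"tz":-0.115,"spin":0},{"tx":0,"ty":-0.049,"tz":-0.137,"spin":0},{"tx":0,"ty":-0.049,"tz":-0.15,"spin":0},{"tx":0,"ty":-0.049,"tz":-0.156,"spin":0},{"tx":0,"ty":-0.049,"tz":-0.156,"spin":0}]'

```text
t: 15.25
ee_pos: [473.2, -354.0, 14.9]
orientation: [-3.138, -0.151, -0.0]
ft_force: [-0.1, -0.4, -0.3]
width: 34.0
grasp_force: 30.0
```

Request:
apply_moves --gripper -0.2 --targets '[{"tx":0,"ty":0,"tz":-0.001,"spin":0},{"tx":0,"ty":0,"tz":-0.001,"spin":0},{"tx":0,"ty":0,"tz":-0.001,"spin":0},{"tx":0,"ty":0,"tz":-0.001,"spin":0},{"tx":0,"ty":0,"tz":-0.001,"spin":0},{"tx":0,"ty":0,"tz":0.005,"spin":0},{"tx":0,"ty":0,"tz":0.03,"spin":0},{"tx":0,"ty":0,"tz":0.07,"spin":0}]'

```text
t: 16.05
ee_pos: [471.5, -352.8, 83.6]
orientation: [-3.135, -0.151, 0.006]
ft_force: [0.9, 0.1, 1.0]
width: 52.7
grasp_force: 0.0
```

Request:
apply_moves --gripper -1 --targets '[{"tx":0,"ty":0.01,"tz":0.045,"spin":0},{"tx":0,"ty":0.04,"tz":0.08,"spin":0},{"tx":0,"ty":0.08,"tz":0.105,"spin":0},{"tx":0,"ty":0.125,"tz":0.115,"spin":0},{"tx":0.005,"ty":0.17,"tz":0.115,"spin":0},{"tx":0.01,"ty":0.215,"tz":0.115,"spin":0},{"tx":0.015,"ty":0.26,"tz":0.115,"spin":0},{"tx":0.02,"ty":0.305,"tz":0.115,"spin":0}]'

```text
t: 16.85
ee_pos: [492.9, -47.2, 200.4]
orientation: [3.138, 0.15, 0.002]
ft_force: [0.9, -1.1, -0.4]
width: 87.7
grasp_force: 0.0
```

Request:
apply_moves --targets '[{"tx":0.002,"ty":0.048,"tz":0,"spin":0},{"tx":0.004,"ty":0.096,"tz":0,"spin":0},{"tx":0.007,"ty":0.144,"tz":0,"spin":0},{"tx":0.007,"ty":0.192,"tz":0,"spin":0},{"tx":0.007,"ty":0.24,"tz":0,"spin":0},{"tx":0.007,"ty":0.288,"tz":0,"spin":0},{"tx":0.007,"ty":0.336,"tz":0,"spin":0},{"tx":0.007,"ty":0.38,"tz":0,"spin":0}]'

```text
t: 17.65
ee_pos: [499.6, 333.3, 200.2]
orientation: [-3.138, -0.152, -0.001]
ft_force: [1.5, 0.4, -1.3]
width: 87.9
grasp_force: 0.0
```

```bash
python3 v.py coverslip_box:22
python3 - <<'E'
import glob,cv2
f=sorted(glob.glob('pics/v_*.png'))[-1];cv2.imwrite('pics/last.png',cv2.imread(f))
E
```

```text
[499.6 333.3 200.2] 87.85210057134485
cam [566. 340. 363.] 17.65
coverslip_box wrist 0.93 px [260. 121.] rect [562.9 331. ] [30.3 30. ] 53.9 circ [563.1 330.6] 19.6
   pin [256. 125.] 0.91 [558. 334.   0.]
coverslip_box scene 0.67 px [365. 238.] rect [571.4 328.9] [33.6 42.6] 56.6 circ [570.3 329. ] 24.0
   pin [364. 243.] 0.82 [570. 334.   0.]
   pin [212. 196.] 0.72 [448. 159.   0.]
   pin [225. 163.] 0.48 [572. 345.   0.]
```

View pics/last.png

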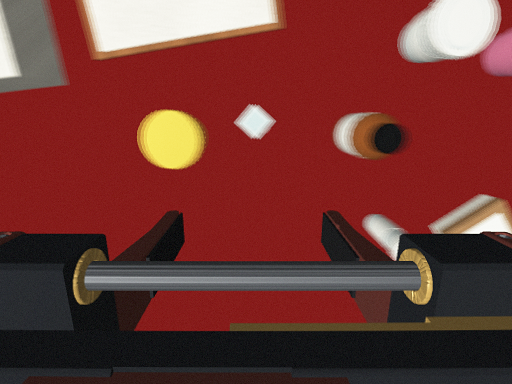

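The box is at (255,121) and square to 54°, at (563, 331); the yellow look-alike and the stain bottle are clear of it.

Request:
apply_moves --targets '[{"tx":0.03,"ty":0,"tz":0,"spin":8},{"tx":0.063,"ty":0,"tz":-0.02,"spin":16},{"tx":0.063,"ty":0,"tz":-0.04,"spin":24},{"tx":0.063,"ty":0,"tz":-0.06,"spin":32},{"tx":0.063,"ty":0,"tz":-0.08,"spin":40},{"tx":0.063,"ty":0,"tz":-0.1,"spin":48.5},{"tx":0.063,"ty":0,"tz":-0.13,"spin":48.5},{"tx":0.063,"ty":0,"tz":-0.155,"spin":48.5}]'

```text
t: 18.9
ee_pos: [563.2, 329.7, 43.8]
orientation: [2.8, 1.424, -0.0]
ft_force: [0.4, 0.1, -0.1]
width: 87.7
grasp_force: 0.0
```

Request:
apply_moves --targets '[{"tx":0,"ty":0,"tz":-0.018,"spin":0},{"tx":0,"ty":0,"tz":-0.028,"spin":0},{"tx":0,"ty":0,"tz":-0.034,"spin":0},{"tx":0,"ty":0,"tz":-0.034,"spin":0},{"tx":0,"ty":0,"tz":-0.034,"spin":0},{"tx":0,"ty":0,"tz":-0.034,"spin":0},{"tx":0,"ty":0,"tz":-0.034,"spin":0},{"tx":0,"ty":0,"tz":-0.034,"spin":0}]'

```text
t: 19.7
ee_pos: [563.3, 331.2, 11.3]
orientation: [-2.799, -1.426, -0.001]
ft_force: [-0.7, 0.0, -0.1]
width: 88.1
grasp_force: 0.0
```

Request:
apply_moves --gripper 1 --targets '[{"tx":0,"ty":0,"tz":0,"spin":0},{"tx":0,"ty":0,"tz":0,"spin":0},{"tx":0,"ty":0,"tz":0,"spin":0},{"tx":0,"ty":0,"tz":0,"spin":0},{"tx":0,"ty":0,"tz":0,"spin":0},{"tx":0,"ty":0,"tz":0,"spin":0},{"tx":0,"ty":0,"tz":0,"spin":0},{"tx":0,"ty":0,"tz":0.01,"spin":0}]'

```text
t: 20.5
ee_pos: [562.0, 330.5, 19.7]
orientation: [2.799, 1.426, -0.004]
ft_force: [-0.4, -0.0, 0.0]
width: 29.5
grasp_force: 30.0
```

Request:
apply_moves --targets '[{"tx":0,"ty":0,"tz":0.045,"spin":0},{"tx":0,"ty":0,"tz":0.09,"spin":-8},{"tx":0,"ty":0,"tz":0.135,"spin":-16},{"tx":0,"ty":-0.03,"tz":0.165,"spin":-24},{"tx":0,"ty":-0.07,"tz":0.175,"spin":-32},{"tx":0,"ty":-0.115,"tz":0.175,"spin":-40},{"tx":0,"ty":-0.16,"tz":0.175,"spin":-48.5},{"tx":0,"ty":-0.205,"tz":0.175,"spin":-48.5}]'

```text
t: 21.3
ee_pos: [562.8, 124.5, 196.8]
orientation: [-3.138, -0.145, -0.002]
ft_force: [0.2, -0.6, -0.3]
width: 29.4
grasp_force: 30.0
```

Request:
apply_moves --targets '[{"tx":-0.003,"ty":-0.045,"tz":0,"spin":0},{"tx":-0.006,"ty":-0.09,"tz":0,"spin":0},{"tx":-0.01,"ty":-0.135,"tz":0,"spin":0},{"tx":-0.015,"ty":-0.18,"tz":0,"spin":0},{"tx":-0.02,"ty":-0.225,"tz":0,"spin":0},{"tx":-0.027,"ty":-0.27,"tz":0,"spin":0},{"tx":-0.027,"ty":-0.315,"tz":0,"spin":0},{"tx":-0.027,"ty":-0.36,"tz":0,"spin":0}]'

```text
t: 22.1
ee_pos: [535.6, -235.9, 196.7]
orientation: [3.138, 0.15, 0.001]
ft_force: [1.0, 1.4, -0.0]
width: 29.6
grasp_force: 30.0
```

Request:
apply_moves --targets '[{"tx":0,"ty":-0.045,"tz":0,"spin":0},{"tx":0,"ty":-0.085,"tz":0,"spin":0},{"tx":0,"ty":-0.114,"tz":-0.02,"spin":0},{"tx":0,"ty":-0.114,"tz":-0.05,"spin":0},{"tx":0,"ty":-0.114,"tz":-0.08,"spin":0},{"tx":0,"ty":-0.114,"tz":-0.105,"spin":0},{"tx":0,"ty":-0.114,"tz":-0.125,"spin":0},{"tx":0,"ty":-0.114,"tz":-0.14,"spin":0}]'

```text
t: 22.9
ee_pos: [535.6, -347.8, 54.8]
orientation: [-3.137, -0.151, 0.001]
ft_force: [-0.7, -0.3, 0.1]
width: 29.6
grasp_force: 30.0
```

Request:
apply_moves --targets '[{"tx":0,"ty":0,"tz":-0.015,"spin":0},{"tx":0,"ty":0,"tz":-0.027,"spin":0},{"tx":0,"ty":0,"tz":-0.036,"spin":0},{"tx":0,"ty":0,"tz":-0.041,"spin":0},{"tx":0,"ty":0,"tz":-0.042,"spin":0},{"tx":0,"ty":0,"tz":-0.042,"spin":0},{"tx":0,"ty":0,"tz":-0.042,"spin":0},{"tx":0,"ty":0,"tz":-0.042,"spin":0}]'

```text
t: 23.7
ee_pos: [536.6, -348.1, 16.1]
orientation: [3.137, 0.151, 0.002]
ft_force: [-4.6, 4.3, 16.7]
width: 29.7
grasp_force: 30.0
```

Pressing with 16 N sooner than expected, so I'll back off 2 mm and look.

Request:
apply_moves --targets '[{"tx":0,"ty":0,"tz":0.002,"spin":0},{"tx":0,"ty":0,"tz":0.002,"spin":0},{"tx":0,"ty":0,"tz":0.002,"spin":0},{"tx":0,"ty":0,"tz":0.002,"spin":0},{"tx":0,"ty":0,"tz":0.002,"spin":0},{"tx":0,"ty":0,"tz":0.002,"spin":0},{"tx":0,"ty":0,"tz":0.002,"spin":0},{"tx":0,"ty":0,"tz":0.002,"spin":0}]'

```text
t: 24.5
ee_pos: [536.5, -348.3, 16.2]
orientation: [3.137, 0.151, 0.001]
ft_force: [-1.1, 0.9, 6.1]
width: 29.7
grasp_force: 30.0
```

Run:
```python
from h import *
ims=[]
for cam in('scene','side'):
    c,im=snap(cam)
    u,v=proj(c,[500,-320,10])[0].astype(int)
    ims.append(cv2.resize(im[v-50:v+40,u-50:u+50,::-1],(400,360),interpolation=cv2.INTER_CUBIC))
cv2.imwrite('pics/p3.png',np.hstack(ims))
```

```text
(no output)
```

View pics/p3.png

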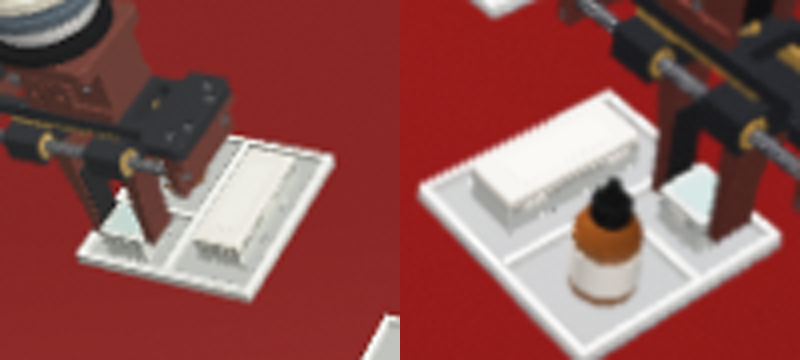

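The box is inside its compartment (side view 690,200) and perhaps slightly tipped between the fingers. Mailer and dropper sit well. I'll release it and let it settle.

Request:
apply_moves --gripper -0.1 --targets '[{"tx":0,"ty":0,"tz":0,"spin":0},{"tx":0,"ty":0,"tz":0,"spin":0},{"tx":0,"ty":0,"tz":0,"spin":0},{"tx":0,"ty":0,"tz":0,"spin":0},{"tx":0,"ty":0,"tz":0,"spin":0},{"tx":0,"ty":0,"tz":0.005,"spin":0},{"tx":0,"ty":0,"tz":0.03,"spin":0},{"tx":0,"ty":0,"tz":0.07,"spin":0}]'

```text
t: 25.4
ee_pos: [534.3, -346.9, 84.3]
orientation: [-3.135, -0.151, 0.006]
ft_force: [0.8, -0.0, -0.1]
width: 48.5
grasp_force: 0.0
```

Request:
apply_moves --gripper -1 --targets '[{"tx":0,"ty":0,"tz":0.04,"spin":0},{"tx":0,"ty":0.02,"tz":0.08,"spin":0},{"tx":-0.01,"ty":0.06,"tz":0.11,"spin":0},{"tx":-0.02,"ty":0.105,"tz":0.13,"spin":0},{"tx":-0.03,"ty":0.15,"tz":0.15,"spin":0},{"tx":-0.036,"ty":0.195,"tz":0.164,"spin":0},{"tx":-0.036,"ty":0.235,"tz":0.164,"spin":0},{"tx":-0.036,"ty":0.241,"tz":0.164,"spin":0}]'

```text
t: 26.2
ee_pos: [499.6, -103.8, 250.8]
orientation: [-3.137, -0.156, -0.002]
ft_force: [-0.2, -0.2, 0.2]
width: 87.5
grasp_force: 0.0
```

Run:
```python
from tr import *
o=ctrl.get_obs();print(np.round(o['ee_pos'],1))
init={'urine_tray':(609,-107,.07),'smear_tray':(495.7,-319.8,.095)}
c,im=snap('wrist');im=np.ascontiguousarray(im[...,::-1])
n='urine_tray';w,h=dims[n]
outl(n,'wrist',c,9)
m=ctrl.outline_of(n,'wrist')
cnt=max(cv2.findContours(m[0]['pixels'].astype(np.uint8),0,1)[0],key=len)[:,0]
W=np.array([onplane(c,q+0.,9)[:2] for q in cnt])
def f(p):
    a=p[2];R=np.array([[np.cos(a),-np.sin(a)],[np.sin(a),np.cos(a)]])
    q=np.abs((W-p[:2])@R)-[w/2,h/2]
    return np.where((q>0).all(1),np.hypot(*q.T),q.max(1))/3
s=least_squares(f,init[n],loss='soft_l1',x_scale=[10,10,.1])
print(n,np.round(s.x,3),'res',np.round(np.median(np.abs(s.fun))*3,1))
for k in comps[n]:
    cv2.polylines(im,[np.int32(proj(c,T(s.x,rectpts(*k),9)))],True,(0,255,0),1)
    print('  comp',np.round(T(s.x,[k[:2]],0)[0,:2],1))
side,_=snap('side');_=_[...,::-1]
u,v=proj(side,[500,-320,10])[0].astype(int)
cv2.imwrite('pics/tr3.png',np.hstack([im,cv2.resize(_[v-45:v+45,u-35:u+35],(280,384))]))
```

```text
[ 499.6 -103.8  250.8]
urine_tray wrist 0.59 px [262.  84.] rect [ 607.5 -105.9] [153.4  95.8] 5.7 circ [ 608.2 -107.7] 86.6
urine_tray [ 6.08184e+02 -1.05616e+02  9.40000e-02] res 0.5
  comp [ 579.3 -108.3]
  comp [ 653.  -101.4]
```

View pics/tr3.png

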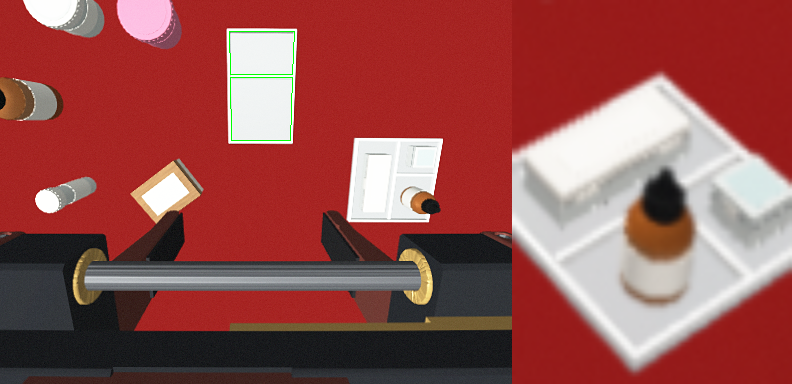

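Overlay fits the urine tray at (608, −105.6). In the crop at right, the three smear items stand flat in their compartments. Next is the universal container.

Request:
apply_moves --targets '[{"tx":-0.01,"ty":0.045,"tz":0,"spin":0},{"tx":-0.02,"ty":0.09,"tz":0,"spin":0},{"tx":-0.03,"ty":0.135,"tz":-0.01,"spin":0},{"tx":-0.04,"ty":0.175,"tz":-0.02,"spin":0},{"tx":-0.05,"ty":0.215,"tz":-0.03,"spin":0},{"tx":-0.057,"ty":0.245,"tz":-0.04,"spin":0},{"tx":-0.057,"ty":0.257,"tz":-0.05,"spin":0},{"tx":-0.057,"ty":0.257,"tz":-0.05,"spin":0}]'

```text
t: 27.2
ee_pos: [442.9, 149.9, 198.3]
orientation: [3.137, 0.152, -0.003]
ft_force: [0.2, 0.6, -0.2]
width: 87.9
grasp_force: 0.0
```

```bash
python3 v.py universal:0
python3 - <<'E'
from h import *
c,im=snap('wrist')
outl('universal','wrist',c,88)
outl('universal','wrist',c,0)
E
```

```text
[442.9 149.9 198.3] 87.85387050687993
cam [510. 157. 360.] 27.2
universal wrist 0.87 px [253. 182.] rect [426.7 146.8] [52.8 39.3] 4.8 circ [426.6 147.4] 26.9
   pin [253. 170.] 0.71 [443. 149.   0.]
universal scene 0.56 px [304. 165.] rect [402.7 142.3] [106.3  30. ] 11.0 circ [402.9 141. ] 53.2
   pin [298. 177.] 0.52 [446. 140.   0.]
universal side 0.52 px [210. 185.] rect [470.2 229.9] [188.  27.] 71.1 circ [467.3 230.9] 94.1
   pin [210. 201.] 0.82 [434. 139.   0.]
universal wrist 0.81 px [253. 182.] rect [447.3 149.9] [40.1 28. ] 5.4 circ [447.3 149.5] 20.5
universal wrist 0.81 px [253. 182.] rect [427.1 147.9] [52.9 37. ] 5.4 circ [427.2 147.3] 27.0
```

Request:
apply_moves --targets '[{"tx":-0.002,"ty":0,"tz":-0.04,"spin":0},{"tx":-0.002,"ty":0,"tz":-0.08,"spin":0},{"tx":-0.002,"ty":0,"tz":-0.115,"spin":0},{"tx":-0.002,"ty":0,"tz":-0.14,"spin":0},{"tx":-0.002,"ty":0,"tz":-0.157,"spin":0},{"tx":-0.002,"ty":0,"tz":-0.166,"spin":0},{"tx":-0.002,"ty":0,"tz":-0.169,"spin":0},{"tx":-0.002,"ty":0,"tz":-0.169,"spin":0}]'

```text
t: 28.6
ee_pos: [441.2, 150.1, 30.8]
orientation: [-3.138, -0.151, -0.0]
ft_force: [-0.0, 0.3, -0.1]
width: 87.8
grasp_force: 0.0
```

Request:
apply_moves --gripper 1 --targets '[{"tx":0,"ty":0,"tz":0,"spin":0},{"tx":0,"ty":0,"tz":0,"spin":0},{"tx":0,"ty":0,"tz":0,"spin":0},{"tx":0,"ty":0,"tz":0,"spin":0},{"tx":0,"ty":0,"tz":0,"spin":0},{"tx":0,"ty":0,"tz":0,"spin":0},{"tx":0,"ty":0,"tz":0,"spin":0},{"tx":0,"ty":0,"tz":0,"spin":0}]'

```text
t: 29.4
ee_pos: [441.0, 150.0, 30.6]
orientation: [-3.138, -0.151, 0.0]
ft_force: [-0.5, -0.3, 1.1]
width: 29.1
grasp_force: 30.0
```

Request:
apply_moves --targets '[{"tx":0,"ty":0,"tz":0.03,"spin":0},{"tx":0,"ty":0,"tz":0.07,"spin":0},{"tx":0.01,"ty":-0.01,"tz":0.105,"spin":0},{"tx":0.03,"ty":-0.035,"tz":0.13,"spin":0},{"tx":0.055,"ty":-0.065,"tz":0.14,"spin":0},{"tx":0.083,"ty":-0.1,"tz":0.14,"spin":0},{"tx":0.111,"ty":-0.135,"tz":0.14,"spin":0},{"tx":0.14,"ty":-0.17,"tz":0.14,"spin":0}]'

```text
t: 30.2
ee_pos: [581.6, -21.5, 170.8]
orientation: [-3.138, -0.151, 0.0]
ft_force: [0.6, 0.2, -0.8]
width: 29.5
grasp_force: 30.0
```

Request:
apply_moves --targets '[{"tx":0.028,"ty":-0.033,"tz":0,"spin":0},{"tx":0.055,"ty":-0.065,"tz":-0.01,"spin":0},{"tx":0.072,"ty":-0.081,"tz":-0.03,"spin":0},{"tx":0.072,"ty":-0.081,"tz":-0.06,"spin":0},{"tx":0.072,"ty":-0.081,"tz":-0.09,"spin":0},{"tx":0.072,"ty":-0.081,"tz":-0.115,"spin":0},{"tx":0.072,"ty":-0.081,"tz":-0.128,"spin":0},{"tx":0.072,"ty":-0.081,"tz":-0.133,"spin":0}]'

```text
t: 31.0
ee_pos: [652.0, -100.8, 36.0]
orientation: [-3.137, -0.151, 0.004]
ft_force: [-0.3, -0.9, -0.1]
width: 29.4
grasp_force: 30.0
```

Request:
apply_moves --targets '[{"tx":0,"ty":0,"tz":-0.001,"spin":0},{"tx":0,"ty":0,"tz":-0.002,"spin":0},{"tx":0,"ty":0,"tz":-0.003,"spin":0},{"tx":0,"ty":0,"tz":-0.003,"spin":0},{"tx":0,"ty":0,"tz":-0.003,"spin":0},{"tx":0,"ty":0,"tz":-0.003,"spin":0},{"tx":0,"ty":0,"tz":-0.003,"spin":0},{"tx":0,"ty":0,"tz":-0.003,"spin":0}]'

```text
t: 31.8
ee_pos: [653.0, -101.0, 34.7]
orientation: [3.138, 0.151, 0.0]
ft_force: [-0.2, 0.5, -0.9]
width: 29.3
grasp_force: 30.0
```

Request:
apply_moves --targets '[{"tx":0,"ty":0,"tz":-0.001,"spin":0},{"tx":0,"ty":0,"tz":-0.001,"spin":0},{"tx":0,"ty":0,"tz":-0.001,"spin":0},{"tx":0,"ty":0,"tz":-0.001,"spin":0},{"tx":0,"ty":0,"tz":-0.001,"spin":0},{"tx":0,"ty":0,"tz":-0.001,"spin":0},{"tx":0,"ty":0,"tz":-0.001,"spin":0},{"tx":0,"ty":0,"tz":-0.001,"spin":0}]'

```text
t: 32.6
ee_pos: [653.0, -101.0, 33.7]
orientation: [3.138, 0.151, 0.0]
ft_force: [0.0, 0.0, 0.5]
width: 29.1
grasp_force: 30.0
```

Request:
apply_moves --gripper -0.4 --targets '[{"tx":0,"ty":0,"tz":0,"spin":0},{"tx":0,"ty":0,"tz":0,"spin":0},{"tx":0,"ty":0,"tz":0,"spin":0},{"tx":0,"ty":0,"tz":0,"spin":0},{"tx":0,"ty":0,"tz":0,"spin":0},{"tx":0,"ty":0,"tz":0.015,"spin":0},{"tx":0,"ty":0,"tz":0.04,"spin":0},{"tx":0,"ty":0,"tz":0.08,"spin":0}]'

```text
t: 33.4
ee_pos: [651.4, -100.7, 113.3]
orientation: [-3.137, -0.151, 0.006]
ft_force: [-0.6, -0.6, 0.3]
width: 61.7
grasp_force: 0.0
```

Request:
apply_moves --gripper -1 --targets '[{"tx":0,"ty":0,"tz":0.045,"spin":0},{"tx":0,"ty":0.02,"tz":0.08,"spin":0},{"tx":0.004,"ty":0.06,"tz":0.086,"spin":0},{"tx":0.01,"ty":0.105,"tz":0.086,"spin":0},{"tx":0.015,"ty":0.15,"tz":0.086,"spin":0},{"tx":0.02,"ty":0.195,"tz":0.086,"spin":0},{"tx":0.024,"ty":0.235,"tz":0.086,"spin":0},{"tx":0.024,"ty":0.239,"tz":0.086,"spin":0}]'

```text
t: 34.2
ee_pos: [677.2, 142.7, 201.0]
orientation: [-3.136, -0.157, -0.003]
ft_force: [0.6, -0.8, 0.9]
width: 87.6
grasp_force: 0.0
```

Run:
```python
from h import *
o=ctrl.get_obs();print(np.round(o['ee_pos'],1))
c,im=snap('wrist'); cv2.imwrite('pics/cup.png',im[...,::-1])
for z in(0,70): outl('specimen_cup','wrist',c,z)
for r in ctrl.pinpoint('specimen_cup','wrist')[:2]: print('   pin',np.round(r['uv']),round(r['score'],2),np.round(onplane(c,r['uv'],0)))
```

```text
[677.2 142.7 201. ]
specimen_cup wrist 0.6 px [255. 180.] rect [662.1 138.3] [75.5 77.4] 73.2 circ [662.  137.6] 39.4
specimen_cup wrist 0.58 px [345. 190.] rect [660.4  15.5] [94.4 70.6] 70.8 circ [660.   15.9] 47.7
specimen_cup wrist 0.6 px [255. 180.] rect [677.8 140.5] [61.  62.5] 73.2 circ [677.8 139.9] 31.8
specimen_cup wrist 0.58 px [345. 190.] rect [676.4  41.3] [76.2 57. ] 70.8 circ [676.1  41.6] 38.5
   pin [254. 172.] 0.93 [674. 140.   0.]
   pin [331. 180.] 0.91 [674.  35.   0.]
```

View pics/cup.png

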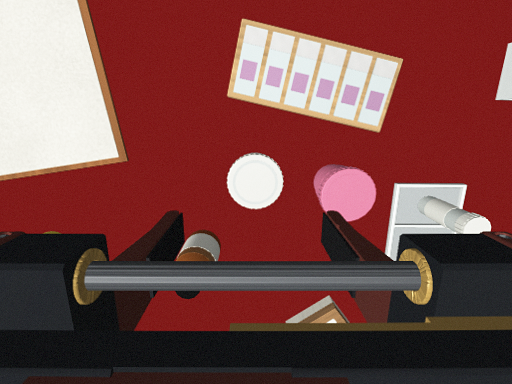

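The real cup's white lid is at (255,181), between the fingers, with the pink one clear at (345,193). The universal stands in its tray (440,210).

Request:
apply_moves --targets '[{"tx":0,"ty":0.002,"tz":-0.04,"spin":0},{"tx":0,"ty":0.002,"tz":-0.08,"spin":0},{"tx":0,"ty":0.002,"tz":-0.11,"spin":0},{"tx":0,"ty":0.002,"tz":-0.132,"spin":0},{"tx":0,"ty":0.002,"tz":-0.147,"spin":0},{"tx":0,"ty":0.002,"tz":-0.155,"spin":0},{"tx":0,"ty":0.002,"tz":-0.157,"spin":0},{"tx":0,"ty":0.002,"tz":-0.157,"spin":0}]'

```text
t: 35.2
ee_pos: [677.6, 139.8, 43.4]
orientation: [-3.138, -0.15, -0.002]
ft_force: [0.1, 0.0, 0.4]
width: 88.0
grasp_force: 0.0
```

Request:
apply_moves --gripper 1 --targets '[{"tx":0,"ty":0,"tz":0,"spin":0},{"tx":0,"ty":0,"tz":0,"spin":0},{"tx":0,"ty":0,"tz":0,"spin":0},{"tx":0,"ty":0,"tz":0,"spin":0},{"tx":0,"ty":0,"tz":0,"spin":0},{"tx":0,"ty":0,"tz":0,"spin":0},{"tx":0,"ty":0,"tz":0,"spin":0},{"tx":0,"ty":0,"tz":0,"spin":0}]'

```text
t: 36.0
ee_pos: [677.3, 140.2, 43.2]
orientation: [-3.138, -0.151, -0.001]
ft_force: [-0.5, 0.9, 5.6]
width: 61.6
grasp_force: 30.0
```

Request:
apply_moves --targets '[{"tx":0,"ty":0,"tz":0.03,"spin":0},{"tx":0,"ty":0,"tz":0.07,"spin":0},{"tx":-0.02,"ty":0,"tz":0.105,"spin":0},{"tx":-0.05,"ty":-0.02,"tz":0.125,"spin":0},{"tx":-0.08,"ty":-0.05,"tz":0.13,"spin":0},{"tx":-0.098,"ty":-0.09,"tz":0.13,"spin":0},{"tx":-0.098,"ty":-0.135,"tz":0.13,"spin":0},{"tx":-0.098,"ty":-0.18,"tz":0.13,"spin":0}]'

```text
t: 36.8
ee_pos: [578.0, -41.1, 172.7]
orientation: [-3.138, -0.153, 0.0]
ft_force: [0.4, 0.1, -1.1]
width: 61.1
grasp_force: 30.0
```

Request:
apply_moves --targets '[{"tx":0,"ty":-0.04,"tz":0,"spin":0},{"tx":0,"ty":-0.068,"tz":0,"spin":0},{"tx":0,"ty":-0.068,"tz":-0.03,"spin":0},{"tx":0,"ty":-0.068,"tz":-0.06,"spin":0},{"tx":0,"ty":-0.068,"tz":-0.09,"spin":0},{"tx":0,"ty":-0.068,"tz":-0.11,"spin":0},{"tx":0,"ty":-0.068,"tz":-0.12,"spin":0},{"tx":0,"ty":-0.068,"tz":-0.124,"spin":0}]'

```text
t: 37.6
ee_pos: [578.3, -107.8, 47.5]
orientation: [-3.137, -0.151, 0.003]
ft_force: [-0.1, 0.3, -0.1]
width: 61.4
grasp_force: 30.0
```

Request:
apply_moves --targets '[{"tx":0,"ty":0,"tz":-0.001,"spin":0},{"tx":0,"ty":0,"tz":-0.002,"spin":0},{"tx":0,"ty":0,"tz":-0.003,"spin":0},{"tx":0,"ty":0,"tz":-0.003,"spin":0},{"tx":0,"ty":0,"tz":-0.003,"spin":0},{"tx":0,"ty":0,"tz":-0.003,"spin":0},{"tx":0,"ty":0,"tz":-0.003,"spin":0},{"tx":0,"ty":0,"tz":-0.003,"spin":0}]'

```text
t: 38.4
ee_pos: [579.3, -108.0, 46.2]
orientation: [3.138, 0.151, 0.001]
ft_force: [-0.7, 0.5, 6.2]
width: 61.4
grasp_force: 30.0
```

On the floor with light contact, so I'll release.

Request:
apply_moves --gripper -0.9 --targets '[{"tx":0,"ty":0,"tz":0,"spin":0},{"tx":0,"ty":0,"tz":0,"spin":0},{"tx":0,"ty":0,"tz":0,"spin":0},{"tx":0,"ty":0,"tz":0,"spin":0},{"tx":0,"ty":0,"tz":0,"spin":0},{"tx":0,"ty":0,"tz":0.015,"spin":0},{"tx":0,"ty":0,"tz":0.04,"spin":0},{"tx":0,"ty":0,"tz":0.08,"spin":0}]'

```text
t: 39.2
ee_pos: [577.5, -107.7, 125.6]
orientation: [-3.137, -0.151, 0.006]
ft_force: [0.4, -0.8, 0.0]
width: 83.3
grasp_force: 0.0
```

Request:
apply_moves --targets '[{"tx":0,"ty":0,"tz":0.04,"spin":0},{"tx":0,"ty":0,"tz":0.08,"spin":0},{"tx":-0.03,"ty":0,"tz":0.11,"spin":0},{"tx":-0.07,"ty":0,"tz":0.13,"spin":0},{"tx":-0.11,"ty":0,"tz":0.15,"spin":0},{"tx":-0.14,"ty":0,"tz":0.16,"spin":0},{"tx":-0.14,"ty":0,"tz":0.16,"spin":0},{"tx":-0.14,"ty":0,"tz":0.16,"spin":0}]'

```text
t: 40.0
ee_pos: [439.2, -108.1, 287.0]
orientation: [3.137, 0.15, 0.004]
ft_force: [0.3, -0.4, 0.4]
width: 83.6
grasp_force: 0.0
```

Run:
```python
from tr import *
c,im=snap('wrist');im=np.ascontiguousarray(im[...,::-1])
P={'urine_tray':(608.2,-105.6,.094),'smear_tray':(495.7,-319.8,.095)}
for n in P:
    for k in comps[n]: cv2.polylines(im,[np.int32(proj(c,T(P[n],rectpts(*k),3)))],True,(0,255,0),1)
for n,z in [('specimen_cup',73),('universal',91),('dropper_bottle',3),('slide_mailer',25),('coverslip_box',25)]:
    for r in ctrl.pinpoint(n,'wrist')[:2]: print(n,round(r['score'],2),np.round(onplane(c,r['uv'],3)))
side,s=snap('side');s=s[...,::-1]
u,v=proj(side,[540,-220,20])[0].astype(int)
cv2.imwrite('pics/end.png',np.hstack([im,cv2.resize(s[v-80:v+80,u-60:u+60],(288,384))]))
```

```text
specimen_cup 0.73 [ 576. -107.    3.]
universal 0.83 [ 653. -105.    3.]
dropper_bottle 0.68 [ 477. -355.    3.]
slide_mailer 0.75 [ 487. -285.    3.]
coverslip_box 0.98 [ 536. -347.    3.]
```

View pics/end.png

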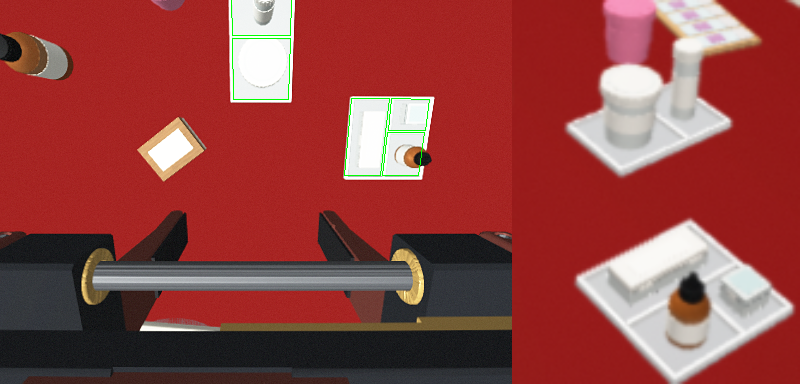

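All five items stand flat near the centres of their compartments (cup 262,62; universal 262,8; mailer 370,140; box 415,112; dropper 405,156), and the carton and stain bottle look where they were. I'm handing the job in.

```bash
python3 -c "
from workcell import ctrl
print(ctrl.close_job())"
```

```text
the job is handed in; nothing more can be done
None
```

Both kits are made up and handed in at about 40 s: the last pictures show all five items flat in their own compartments, and the stain bottle and carton look undisturbed; the judge's result was not shown.

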